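# Find the softest globe rest and push its tag down

### The job

A freshly painted globe must dry on the softest of the three spring rests. Working from the robot's left to its right, press each rest's round pad down with the fingertips by about a centimetre or more, hold it a moment to feel the spring, and let it come up again; then push the orange tag of the softest rest fully down, and leave the other two tags up. Pull no pad or tag upward, pick nothing up, and leave the loose things on the table where they are.

Things in the scene. Friction and masses are not known exactly. Their poses are not given: they have to be found in the camera images.
- rest_a: a spring rest for a globe, fixed to the table; all three look alike, only their springs differ, and the letters do not follow their places. Round grey foot 92 mm across with a barrel and a round pad over it, and a 36 mm wide tongue towards the robot that carries the tag, reaching 103 mm from the origin. Origin on the table under the pad's centre; its -x axis points to the tag, z up
- pad_a_top (a point): centre of the flat black rubber top of rest a's pad, a disc 65 mm across; 72 mm above the table when up. The pad slides straight down on its spring, 20 mm at most, and springs back
- pad_a (a joint): how far this pad is pressed down, m: 0 at rest, 0.020 at its stop. The force grows in proportion to the depth (no preload); about 1.6 N at 10 mm on the softest of the three, 4.5 N on the next and 9.5 N on the stiffest
- tag_a_top (a point): centre of the top of rest a's orange tag, a cap 26 mm (rest's x) by 32 mm (rest's y), 85 mm from the pad's centre; 64 mm above the table when up, 44 mm when fully down
- tag_a (a joint): how far this tag is pushed down, m: 0 up, 0.020 fully down. It slides with about 3 N of friction and stays where it is left
- rest_b: a spring rest for a globe, fixed to the table; all three look alike, only their springs differ, and the letters do not follow their places. Round grey foot 92 mm across with a barrel and a round pad over it, and a 36 mm wide tongue towards the robot that carries the tag, reaching 103 mm from the origin. Origin on the table under the pad's centre; its -x axis points to the tag, z up
- pad_b_top (a point): centre of the flat black rubber top of rest b's pad, a disc 65 mm across; 72 mm above the table when up. The pad slides straight down on its spring, 20 mm at most, and springs back
- pad_b (a joint): how far this pad is pressed down, m: 0 at rest, 0.020 at its stop. The force grows in proportion to the depth (no preload); about 1.6 N at 10 mm on the softest of the three, 4.5 N on the next and 9.5 N on the stiffest
- tag_b_top (a point): centre of the top of rest b's orange tag, a cap 26 mm (rest's x) by 32 mm (rest's y), 85 mm from the pad's centre; 64 mm above the table when up, 44 mm when fully down
- tag_b (a joint): how far this tag is pushed down, m: 0 up, 0.020 fully down. It slides with about 3 N of friction and stays where it is left
- rest_c: a spring rest for a globe, fixed to the table; all three look alike, only their springs differ, and the letters do not follow their places. Round grey foot 92 mm across with a barrel and a round pad over it, and a 36 mm wide tongue towards the robot that carries the tag, reaching 103 mm from the origin. Origin on the table under the pad's centre; its -x axis points to the tag, z up
- pad_c_top (a point): centre of the flat black rubber top of rest c's pad, a disc 65 mm across; 72 mm above the table when up. The pad slides straight down on its spring, 20 mm at most, and springs back
- pad_c (a joint): how far this pad is pressed down, m: 0 at rest, 0.020 at its stop. The force grows in proportion to the depth (no preload); about 1.6 N at 10 mm on the softest of the three, 4.5 N on the next and 9.5 N on the stiffest
- tag_c_top (a point): centre of the top of rest c's orange tag, a cap 26 mm (rest's x) by 32 mm (rest's y), 85 mm from the pad's centre; 64 mm above the table when up, 44 mm when fully down
- tag_c (a joint): how far this tag is pushed down, m: 0 up, 0.020 fully down. It slides with about 3 N of friction and stays where it is left
- toy_globe: thumb-size toy globe on a red foot, 36x36x50 mm, loose bystander; origin under its centre
- yellow_jar: small glass jar with a yellow lid, 36x36x48 mm, loose bystander; origin under its centre
- eraser: blue and white eraser, 18x38x11 mm, loose bystander; origin under its centre
- red_tube: red paint tube lying down, 32x72x17 mm, loose bystander; origin under its centre
- tape_roll: roll of teal tape lying flat, 92 mm across, 18 mm high, loose bystander; origin under its centre
- ink_pot: round ink pot with a yellow lid, 52 mm across, 40 mm high, loose bystander; origin under its centre
There are look-alikes about, which are no part of the job. Leave any red or yellow look-alike of the rest_a alone.

How it is judged:
On the way, in this order (a step that is already met when the one before it is completed fails the run):
1. the pad of the left rest is held at least 8 mm down for 0.2 s (((world y of rest_a above 0.11 m and value of joint pad_a above 0.008 m) or (world y of rest_b above 0.11 m and value of joint pad_b above 0.008 m) or (world y of rest_c above 0.11 m and value of joint pad_c above 0.008 m))), for 0.2 s.
2. then the pad of the middle rest is held at least 8 mm down for 0.2 s (((world y of rest_a between -0.11 and 0.11 m and value of joint pad_a above 0.008 m) or (world y of rest_b between -0.11 and 0.11 m and value of joint pad_b above 0.008 m) or (world y of rest_c between -0.11 and 0.11 m and value of joint pad_c above 0.008 m))), for 0.2 s.
3. then the pad of the right rest is held at least 8 mm down for 0.2 s (((world y of rest_a below -0.11 m and value of joint pad_a above 0.008 m) or (world y of rest_b below -0.11 m and value of joint pad_b above 0.008 m) or (world y of rest_c below -0.11 m and value of joint pad_c above 0.008 m))), for 0.2 s.
4. then the tag of the softest rest is pushed down at least 17 mm (value of joint tag_b above 0.017 m), for 0.2 s.
At the end, for the whole second after the job is handed in: the tag of the softest rest is at least 17 of its 20 mm down, the other two tags are less than 3 mm down, all three pads are back up within 3 mm, and each loose thing is within 20 mm of where it stood (value of joint tag_b above 0.017 m and value of joint each of tag_a, tag_c, pad_a, pad_b, pad_c below 0.003 m and distance of each of toy_globe, yellow_jar, eraser, red_tube, tape_roll, ink_pot from where it was at the start of the episode below 0.02 m); the robot touches nothing.
It fails at once if the tag of a rest that is not the softest is pushed down more than 3 mm (value of joint any of tag_a, tag_c above 0.003 m).
It fails at once if a pad or tag is pulled up more than 4 mm (value of joint any of pad_a, pad_b, pad_c, tag_a, tag_b, tag_c below -0.004 m).
It fails at once if a loose bystander is shoved, carried or lifted more than 20 mm (distance of any of toy_globe, yellow_jar, eraser, red_tube, tape_roll, ink_pot from where it was at the start of the episode above 0.02 m).
It also fails if it takes over 51 s, if anything falls off the work surface, if the arm or the gripper's body presses on something with over 40 N, if the wrist force passes 120 N, or if a joint passes its speed limit or range.

### The arm

A 6-joint arm with a two-finger parallel gripper is mounted at the origin on a cart in front of the work surface, level with it; the furniture and walls round the work are solid. World frame = base frame: x ahead of the robot, y to its left, z up, the work surface at z = 0. Lengths are in m, angles in rad, forces in N, time in s.
With the tool pointing down it reaches from about 0.25 to 0.725 m from the base axis. Payload 4 kg.
Tool frame: the origin (TCP) lies at the very end of the fingers, on their centre line; the grasp point (between the pads) lies 19 mm behind it; z points along the fingers, y is the direction in which the jaws open and shut (so a half turn about z gives the same grasp; the last joint's range is limited). The gripper opens to 85 mm and grips with 20 to 120 N. Pads are 22 mm wide; open, the fingers measure 114 mm over their backs; the gripper's body (76 mm by 85 mm) begins 54 mm behind the grasp point. The pads swing forward as they close: fully open they stand 13 mm farther back than shut.
Start: joints at [1.149, 0.241, 0.005, 1.335, 0, 1.571], TCP at [0.205, 0.456, 0.231] pointing down, gripper open.
Joint ranges: [-2.72, 2.72], [-1.05, 1.87], [-1.09, 1.28], [-1.99, 2.15], [-1.42, 1.44], [-3.14, 3.14]. Speed limits (rad/s): [2.79, 2.79, 3.14, 3.14, 3.14, 3.14].

### API

Orientations are given as a unit quaternion [x, y, z, w].
In Python, from workcell import bot, camera gives the robot as it stands. The module is installed in compiled form; this text tells all that it offers.
- The arm moves only by the tool send_rows, never from a script. Its argument "deltas" is a list of rows, each an object with "grip": the opening, from 0 (shut) to 1 (fully open); "translation": the shift along the tool's x, y, z in m, a list of three; "twist": the turn, a rotation vector about the tool's x, y, z in degrees, a list of three. A call has 1 to 5 rows; each row is the pose to reach, as a shift and turn from the pose measured when the call began, along the tool's axes at that moment; what a row does not reach only later rows make up. A row lasts 1/8 s, in which the tool goes at most 62.5 mm and 10.7 degrees, less where a joint would pass 70% of its speed; a pose out of reach is approached as far as the arm can. A call with a gripper value outside its range is refused whole. The fingers move at their own pace and stop on an object; the grip force is fixed at half the most. Time passes only in rows, so rows that repeat a pose let the fingers close. It gives the time, the measured TCP pose, the force and the opening at its end, in the units of the state.
- bot.get_obs(): the state, without advancing time (a new reading comes with each control period).
- camera(name): name is "scene" or "top" or "wrist"; returns a dict with "color" (384x512x3 uint8, blue, green, red), "intrinsics" (3x3 intrinsics, pixels), "k1" (the pictures are not rectified: a ray, as slopes to the right and down, at radius r is drawn at 1 + k1 r^2 times it, then the intrinsics apply), "xyz" and "rotation" of the camera in the world. Camera axes: x right, y down, z forward; pixel columns grow to the right and rows downward; lengths in m; the calibration is good to about 2 mm. A picture is of the moment at which its call begins. There is no depth.
- bot.job_done(): hands the job in, once; it reports no verdict.
The state is a dict: "clock": time; "joint_pos": joint angles; "joint_vel": joint speeds; "tau": joint torques, N m; "eef_pos": TCP position; "tool_rot": TCP orientation; "ft_force": force on the tool from outside, world axes, zero at the start; "ft_torque": the same for the moment, N m; "grip_width": finger opening in m.
Only numpy, scipy, OpenCV 4.12 (cv2) and the standard library are available. Lean on these libraries where they do the work, as an engineer would, in place of code of your own. Each camera call takes 0.05 s, during which the arm holds its last target.

## Working session

There is one attempt and no reset: what is moved stays moved. The work goes in short steps, Python scripts to look and compute and a tool call to move; the robot and the scene stay as the last step left them, time stands still between calls to the robot, and variables do not carry over. Pictures are saved under pics/ and viewed, and the job is handed in when it is done.

Besides the shell and the picture viewer there is one more tool, called after "Call:" by a JSON object that holds its "fn" and its "kwargs", one argument or row to a line. send_rows: Moves the arm, as the interface text tells. Its arguments: {"type":"object","properties":{"deltas":{"type":"array","items":{"type":"object","properties":{"grip":{"type":"number"},"translation":{"type":"array","items":{"type":"number"}},"twist":{"type":"array","items":{"type":"number"}}}}}},"required":["deltas"]}

```bash
mkdir -p pics
python3 - <<'E'
from workcell import bot, camera
import cv2
o=bot.get_obs(); print({k:o[k] for k in ('clock','eef_pos','tool_rot','ft_force','grip_width')})
for n in ('scene','top','wrist'):
    c=camera(n); cv2.imwrite(f'pics/{n}0.png',c['color']); print(n,c['xyz'],c['rotation'],c['intrinsics'],c['k1'])
    import pickle; pickle.dump(c,open(f'{n}0.pkl','wb'))
E
```

```text
{'clock': 0.0, 'eef_pos': array([0.2044399 , 0.45561008, 0.23040744]), 'tool_rot': array([ 2.09330516e-01,  9.77844396e-01, -1.01292078e-03, -2.13493237e-04]), 'ft_force': array([ 0.07447877,  0.31483816, -0.7750458 ]), 'grip_width': 0.0856747478367718}
scene [ 0.05539565 -0.63490312  0.82212225] [ 0.86830338 -0.3056136   0.1210186  -0.37148898] [[411.62854047   0.         256.70675417]
 [  0.         411.62854047 191.34105434]
 [  0.           0.           1.        ]] -0.06353687953715022
top [ 0.39914618 -0.00860093  1.27131979] [-0.70107247  0.71106631 -0.03047035  0.04420009] [[370.54706633   0.         255.78388097]
 [  0.         370.54706633 199.34295042]
 [  0.           0.           1.        ]] -0.1078813066888939
wrist [0.14270782 0.4836452  0.37401102] [0.83182197 0.53807233 0.07325306 0.11482319] [[301.86599315   0.         258.49738642]
 [  0.         301.86599315 194.36985026]
 [  0.           0.           1.        ]] 0.01838994650023915
```

View pics/top0.png

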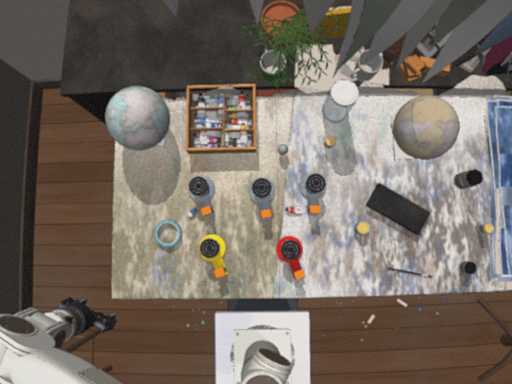

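View pics/scene0.png

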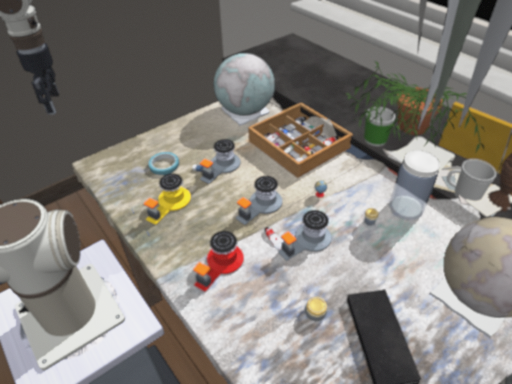

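The top view shows the three grey rests, with pads near (200,187), (262,188) and (316,183) and tags near (206,211), (266,213) and (313,209). The yellow and red look-alikes stand nearer the robot. I'll measure these next.

```bash
cat > h.py <<'E'
import numpy as np, cv2
from scipy.spatial.transform import Rotation as R
def ray(c,uv):
    K=c['intrinsics']; d=(np.array(uv,float)-K[:2,2])/[K[0,0],K[1,1]]
    s=d.copy()
    for _ in range(20): s=d/(1+c['k1']*(s@s))
    r=R.from_quat(c['rotation']) if np.size(c['rotation'])==4 else R.from_matrix(c['rotation'])
    return r.apply([*s,1.])
def onplane(c,uv,z):
    v=ray(c,uv); p=np.array(c['xyz']); return p+v*(z-p[2])/v[2]
def proj(c,P):
    q=R.from_quat(c['rotation']).inv().apply(np.array(P)-c['xyz']); s=q[:2]/q[2]; s=s*(1+c['k1']*(s@s))
    return s*c['intrinsics'][0,0]+c['intrinsics'][:2,2]
def blobs(c,kind,amin=20):
    h=cv2.cvtColor(c['color'],cv2.COLOR_BGR2HSV)
    m=cv2.inRange(h,(5,170,130),(17,255,255)) if kind=='tag' else cv2.inRange(h,(0,0,0),(179,255,75))
    n,l,s,ce=cv2.connectedComponentsWithStats(m)
    return [(ce[i],s[i]) for i in range(1,n) if s[i,4]>=amin]
E
python3 - <<'E'
from h import *
import pickle
for n in ('top','scene'):
    c=pickle.load(open(n+'0.pkl','rb'))
    for k,z in (('tag',.064),('pad',.072)):
        for ce,s in blobs(c,k):
            p=onplane(c,ce,z)
            if .15<p[0]<.7 and abs(p[1])<.35 and s[4]<700: print(n,k,ce.round(1),s,p.round(4))
c=pickle.load(open('top0.pkl','rb'))['color']
cv2.imwrite('pics/topz.png',cv2.resize(c[160:290,130:340],None,fx=3.8,fy=3.8,interpolation=cv2.INTER_CUBIC))
c=pickle.load(open('scene0.pkl','rb'))['color']
cv2.imwrite('pics/scenez.png',cv2.resize(c[130:270,180:350],None,fx=4,fy=4,interpolation=cv2.INTER_CUBIC))
E
```

```text
top tag [205.9 210.4] [201 206  11   9  68] [0.4935 0.1783 0.064 ]
top tag [314.4 209. ] [310 206  10   7  67] [ 0.4929 -0.1772  0.064 ]
top tag [265.5 213.2] [261 210  10   8  67] [ 0.4815 -0.017   0.064 ]
top tag [219.1 272.3] [214 268  11  10  76] [0.2919 0.1357 0.064 ]
top tag [298.4 273.5] [294 269  10  10  75] [ 0.285  -0.1201  0.064 ]
top pad [315.2 183.1] [306 174  19  19 238] [ 0.5769 -0.1811  0.072 ]
top pad [198.6 186.2] [190 177  19  19 225] [0.5727 0.2011 0.072 ]
top pad [261.3 187.9] [253 179  18  19 234] [ 0.5639 -0.0046  0.072 ]
top pad [209.2 247.9] [201 239  18  18 221] [0.3711 0.1664 0.072 ]
top pad [290.2 249.6] [282 241  18  18 233] [ 0.3624 -0.0945  0.072 ]
scene tag [206.1 163.2] [201 160  11   7  51] [0.4925 0.1716 0.064 ]
scene tag [151. 203.] [145 199  13   9  72] [0.2929 0.1287 0.064 ]
scene tag [243.8 202.8] [238 199  12   9  71] [ 0.4804 -0.0236  0.064 ]
scene tag [288.3 238.1] [283 233  12  11  82] [ 0.4916 -0.1842  0.064 ]
scene tag [202.4 269. ] [195 264  16  11 119] [ 0.2842 -0.1302  0.064 ]
scene pad [223.3 145.6] [214 140  20  13 170] [0.5721 0.1986 0.072 ]
scene pad [207.2 174.7] [202 171  11   8  46] [0.463  0.1197 0.072 ]
scene pad [170.1 181.5] [160 174  21  16 216] [0.3697 0.161  0.072 ]
scene pad [266. 184.] [256 177  21  15 210] [ 0.5642 -0.0119  0.072 ]
scene pad [244.1 215.1] [239 211  11   9  57] [ 0.4507 -0.0649  0.072 ]
scene pad [153.3 214.9] [148 212  11   7  42] [0.2749 0.0793 0.072 ]
scene pad [314.6 220.3] [304 212  23  18 252] [ 0.5736 -0.1875  0.072 ]
scene pad [222.9 241.2] [211 231  25  21 332] [ 0.3622 -0.0994  0.072 ]
scene pad [287.6 250.7] [283 245  11  11  54] [ 0.461  -0.2158  0.072 ]
scene pad [202.9 281.1] [197 277  13   9  55] [ 0.2653 -0.1628  0.072 ]
```

View pics/topz.png

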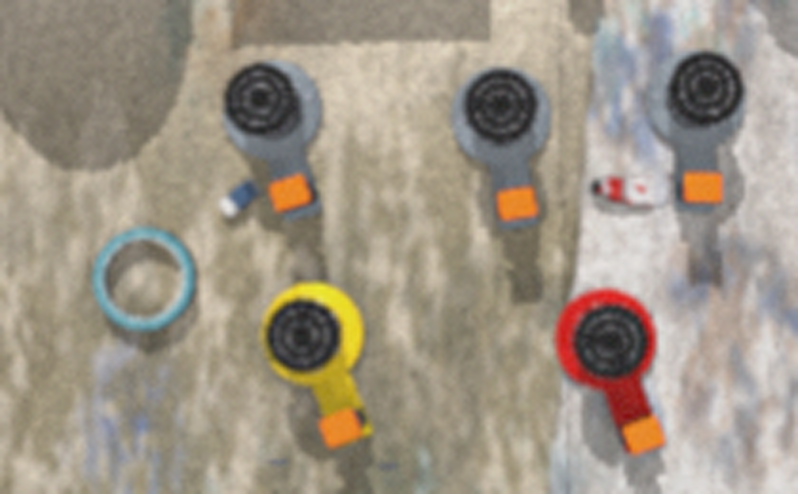

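View pics/scenez.png

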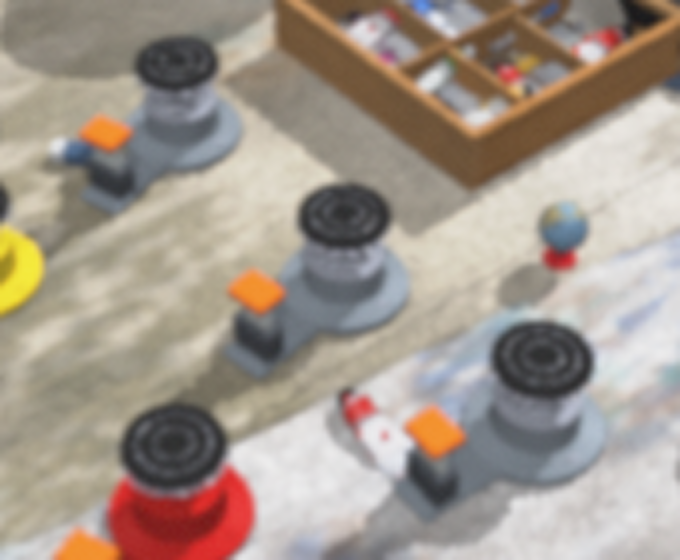

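```bash
cat > d.py <<'E'
import sys
from h import *
from workcell import bot
o=bot.get_obs(); r=R.from_quat(o['tool_rot'])
t=np.array([float(a) for a in sys.argv[1:4]])
# want z down, tool y along world yaw angle argv[4] deg
a=np.radians(float(sys.argv[4])) if len(sys.argv)>4 else 0
y=np.array([np.cos(a),np.sin(a),0]); z=np.array([0,0,-1.]); x=np.cross(y,z)
w=R.from_matrix(np.c_[x,y,z])
print('clock',o['clock'],'pos',o['eef_pos'].round(4),'F',o['ft_force'].round(2),'joints',o['joint_pos'].round(3),'w',o['grip_width'])
print('shift',r.inv().apply(t-o['eef_pos']).round(4),'twist',(np.degrees((r.inv()*w).as_rotvec())).round(2))
E
python3 d.py .573 .200 .14 0
```

```text
clock 0.15 pos [0.2045 0.4557 0.2306] F [0.56 0.6  0.28] joints [ 1.149  0.241  0.004  1.335 -0.     1.571] w 0.08503823815336974
shift [-0.4409 -0.0823  0.0907] twist [-8.000e-02  6.000e-02  6.583e+01]
```

Call:
{"fn": "send_rows", "kwargs": {
  "deltas": [
    {"grip": 0, "translation": [-0.055, -0.01, 0], "twist": [0, 0, 8]},
    {"grip": 0, "translation": [-0.11, -0.02, 0.01], "twist": [0, 0, 16]},
    {"grip": 0, "translation": [-0.165, -0.03, 0.02], "twist": [0, 0, 24]},
    {"grip": 0, "translation": [-0.22, -0.04, 0.03], "twist": [0, 0, 32]},
    {"grip": 0, "translation": [-0.275, -0.05, 0.04], "twist": [0, 0, 40]}
  ]
}}

```text
clock: 0.78
eef_pos: [0.4361, 0.2962, 0.1902]
tool_rot: [0.533, 0.846, -0.001, -0.0]
ft_force: [-0.0, 0.6, 0.3]
grip_width: 0.0004
```

```bash
python3 d.py .573 .200 .14 0
```

```text
clock 0.775 pos [0.4361 0.2962 0.1902] F [-0.03  0.63  0.28] joints [ 5.970e-01  3.160e-01 -1.000e-03  1.255e+00 -1.000e-03  1.722e+00] w 0.0003913423144499639
shift [-0.1458  0.082   0.0502] twist [-0.07  0.07 25.57]
```

Call:
{"fn": "send_rows", "kwargs": {
  "deltas": [
    {"grip": 0, "translation": [-0.05, 0.028, 0.01], "twist": [0, 0, 8.5]},
    {"grip": 0, "translation": [-0.1, 0.056, 0.025], "twist": [0, 0, 17]},
    {"grip": 0, "translation": [-0.146, 0.082, 0.04], "twist": [0, 0, 25.5]},
    {"grip": 0, "translation": [-0.146, 0.082, 0.05], "twist": [0, 0, 25.5]},
    {"grip": 0, "translation": [-0.146, 0.082, 0.05], "twist": [0, 0, 25.5]}
  ]
}}

```text
clock: 1.4
eef_pos: [0.5717, 0.1994, 0.1385]
tool_rot: [0.707, 0.708, -0.003, -0.001]
ft_force: [-0.9, 0.1, -0.4]
grip_width: 0.0002
```

```bash
python3 d.py .573 .200 .08 0
python3 - <<'E'
from workcell import bot, camera
import cv2
for n in ('scene','top','wrist'):
    c=camera(n); i=c['color']
    if n=='scene': i=cv2.resize(i[90:220,150:320],None,fx=4,fy=4)
    if n=='top': i=cv2.resize(i[130:250,130:280],None,fx=4,fy=4)
    cv2.imwrite(f'pics/{n}1.png',i)
E
```

```text
clock 1.4 pos [0.5717 0.1994 0.1385] F [-0.93  0.14 -0.44] joints [ 3.360e-01  5.040e-01  1.470e-01  1.219e+00 -1.000e-03  1.905e+00] w 0.00022712625561491142
shift [0.0007 0.0016 0.0585] twist [-0.28  0.14  0.09]
```

View pics/wrist1.png

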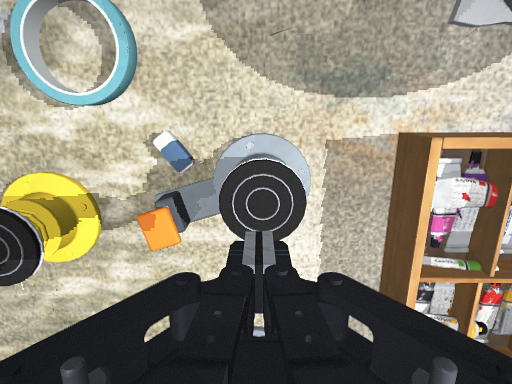

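View pics/scene1.png

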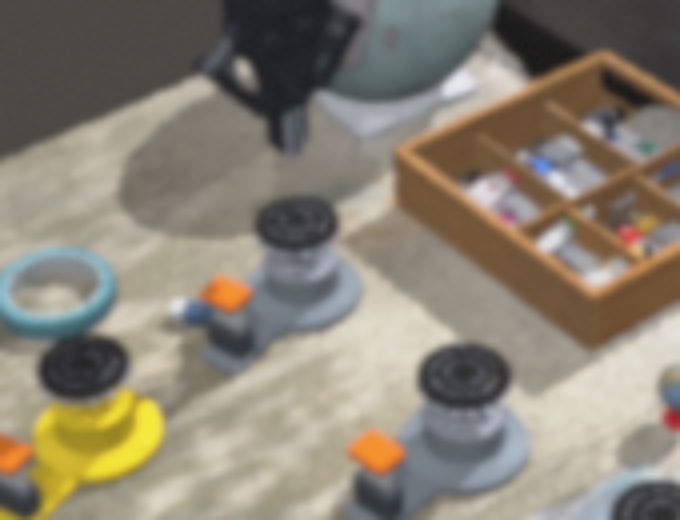

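The wrist view puts the pad centre at about (262,204), with the closed fingertips just short of it. I'll check this against the wrist rays.

Run:
```python
from h import *
from workcell import camera
c=camera('wrist')
print('pad',onplane(c,(262.5,204),.072),'tag',onplane(c,(159,229),.064))
g=cv2.cvtColor(c['color'],cv2.COLOR_BGR2GRAY)
for ce,s in blobs(c,'tag',200): print(ce,s,onplane(c,ce,.064))
```

```text
pad [0.57568607 0.2021853  0.072     ] tag [0.49498385 0.17893712 0.064     ]
[154.40217391 224.56884058] [137 207  43  44 552] [0.49173387 0.18263449 0.064     ]
```

Call:
{"fn": "send_rows", "kwargs": {
  "deltas": [
    {"grip": 0, "translation": [0, 0.003, 0.03], "twist": [0, 0, 0]},
    {"grip": 0, "translation": [0, 0.003, 0.055], "twist": [0, 0, 0]},
    {"grip": 0, "translation": [0, 0.003, 0.06], "twist": [0, 0, 0]},
    {"grip": 0, "translation": [0, 0.003, 0.06], "twist": [0, 0, 0]}
  ]
}}

```text
clock: 2.1
eef_pos: [0.5754, 0.2017, 0.0819]
tool_rot: [0.705, 0.709, 0.0, 0.001]
ft_force: [-0.3, -0.2, 0.7]
grip_width: 0.0002
```

```bash
python3 d.py .575 .201 .059 0
```

```text
clock 2.1 pos [0.5754 0.2017 0.0819] F [-0.3  -0.25  0.71] joints [ 3.380e-01  5.520e-01  7.200e-02  1.090e+00 -1.000e-03  1.904e+00] w 0.00024920624686076265
shift [-0.0007 -0.0005  0.0229] twist [0.04 0.04 0.26]
```

Call:
{"fn": "send_rows", "kwargs": {
  "deltas": [
    {"grip": 0, "translation": [0, 0, 0.008], "twist": [0, 0, 0]},
    {"grip": 0, "translation": [0, 0, 0.015], "twist": [0, 0, 0]},
    {"grip": 0, "translation": [0, 0, 0.023], "twist": [0, 0, 0]},
    {"grip": 0, "translation": [0, 0, 0.023], "twist": [0, 0, 0]},
    {"grip": 0, "translation": [0, 0, 0.023], "twist": [0, 0, 0]}
  ]
}}

```text
clock: 2.72
eef_pos: [0.5763, 0.2022, 0.0599]
tool_rot: [0.705, 0.709, 0.001, 0.001]
ft_force: [0.2, 2.1, 5.5]
grip_width: -0.0001
```

```bash
cat > f.py <<'E'
from h import *
from workcell import bot,camera
import sys,time
F=[];Z=[]
for k in range(5):
    c=camera(sys.argv[1]); o=bot.get_obs(); F.append(o['ft_force']); Z.append(o['eef_pos'])
F=np.array(F); print('clock',o['clock'],'pos',np.mean(Z,0).round(4),'F',F.mean(0).round(2),'Fz',F[:,2].round(2))
x0,y0,x1,y1=map(int,sys.argv[3:7])
cv2.imwrite('pics/'+sys.argv[2]+'.png',cv2.resize(c['color'][y0:y1,x0:x1],None,fx=4,fy=4,interpolation=cv2.INTER_CUBIC))
E
python3 f.py scene p1 150 90 320 220
```

```text
clock 2.975 pos [0.5763 0.2022 0.06  ] F [-0.12  1.02  5.84] Fz [6.22 5.07 6.28 5.2  6.42]
```

View pics/p1.png

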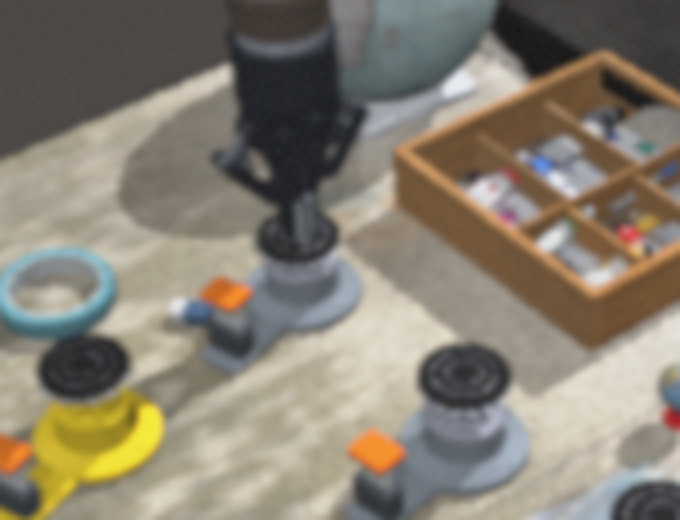

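The fingers rest on the pad centre, about 12 mm down, with 5.8 N. That fits the middle spring. Next is the middle rest.

Call:
{"fn": "send_rows", "kwargs": {
  "deltas": [
    {"grip": 0, "translation": [0, 0, -0.03], "twist": [0, 0, 0]},
    {"grip": 0, "translation": [0, 0, -0.055], "twist": [0, 0, 0]},
    {"grip": 0, "translation": [-0.05, 0, -0.06], "twist": [0, 0, 0]},
    {"grip": 0, "translation": [-0.1, -0.005, -0.06], "twist": [0, 0, 0]},
    {"grip": 0, "translation": [-0.15, -0.011, -0.06], "twist": [0, 0, 0]}
  ]
}}

```text
clock: 3.6
eef_pos: [0.5651, 0.0506, 0.1194]
tool_rot: [0.705, 0.709, 0.001, 0.001]
ft_force: [0.3, -0.5, -0.1]
grip_width: 0.0003
```

```bash
python3 d.py .565 -.006 .1 0
```

```text
clock 3.6 pos [0.5651 0.0506 0.1194] F [ 0.28 -0.48 -0.11] joints [ 0.089  0.441 -0.008  1.121 -0.     1.655] w 0.0002540039476056834
shift [-0.0566 -0.0005  0.0194] twist [0.1  0.01 0.3 ]
```

Call:
{"fn": "send_rows", "kwargs": {
  "deltas": [
    {"grip": 0, "translation": [-0.03, 0, 0], "twist": [0, 0, 0]},
    {"grip": 0, "translation": [-0.056, 0, 0.01], "twist": [0, 0, 0]},
    {"grip": 0, "translation": [-0.056, 0, 0.019], "twist": [0, 0, 0]},
    {"grip": 0, "translation": [-0.056, 0, 0.019], "twist": [0, 0, 0]}
  ]
}}

```text
clock: 4.1
eef_pos: [0.5643, -0.0051, 0.0991]
tool_rot: [0.705, 0.709, -0.0, -0.001]
ft_force: [0.4, 0.5, 0.1]
grip_width: -0.0001
```

```bash
python3 f.py wrist w2 150 120 320 260;python3 f.py scene s2 180 90 340 220; python3 d.py .565 -.006 .059 0
```

```text
clock 4.35 pos [ 0.5654 -0.0045  0.1003] F [-0.13  0.23  0.31] Fz [ 0.54 -0.12  0.43  0.47  0.23]
clock 4.6 pos [ 0.5657 -0.0049  0.1007] F [-0.11  0.25 -0.11] Fz [-0.07 -0.26  0.2  -0.33 -0.1 ]
clock 4.6 pos [ 0.5656 -0.0052  0.1006] F [-0.42  0.17 -0.1 ] joints [-0.009  0.454 -0.04   1.075 -0.     1.556] w 4.415062775909675e-05
shift [-0.0008 -0.0007  0.0416] twist [0.12 0.01 0.32]
```

View pics/w2.png

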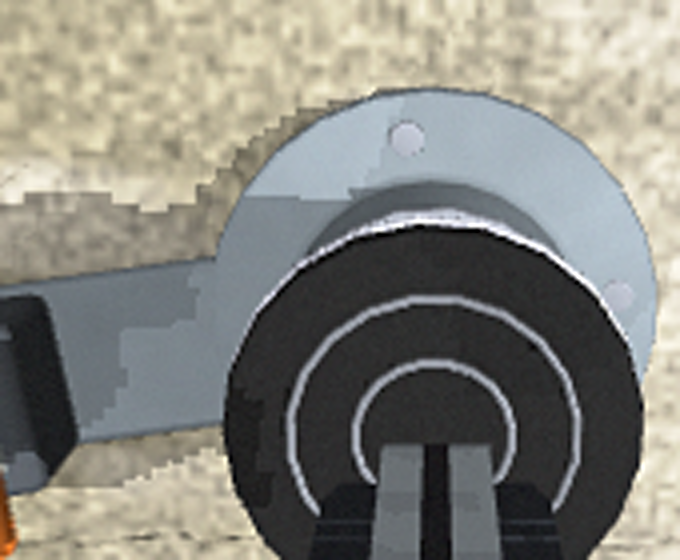

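View pics/s2.png

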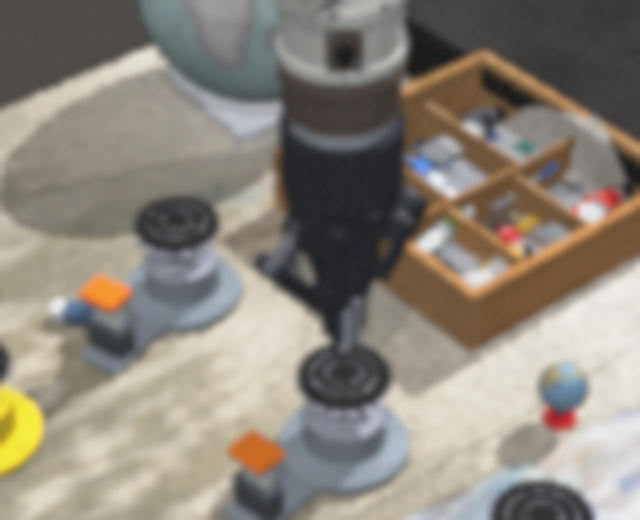

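The fingers line up with the middle pad, whose ring centre is at about (434,435) in the zoomed picture. I'll press it.

Call:
{"fn": "send_rows", "kwargs": {
  "deltas": [
    {"grip": 0, "translation": [0, 0, 0.02], "twist": [0, 0, 0]},
    {"grip": 0, "translation": [0, 0, 0.03], "twist": [0, 0, 0]},
    {"grip": 0, "translation": [0, 0, 0.041], "twist": [0, 0, 0]},
    {"grip": 0, "translation": [0, 0, 0.041], "twist": [0, 0, 0]},
    {"grip": 0, "translation": [0, 0, 0.041], "twist": [0, 0, 0]}
  ]
}}

```text
clock: 5.22
eef_pos: [0.5656, -0.0052, 0.0599]
tool_rot: [0.705, 0.709, 0.001, 0.001]
ft_force: [-0.7, 0.9, 2.3]
grip_width: -0.0001
```

```bash
python3 f.py scene p2 180 90 340 220
```

```text
clock 5.475 pos [ 0.5659 -0.0052  0.0601] F [-1.84  0.21  1.9 ] Fz [2.78 2.09 1.39 2.48 0.75]
```

View pics/p2.png

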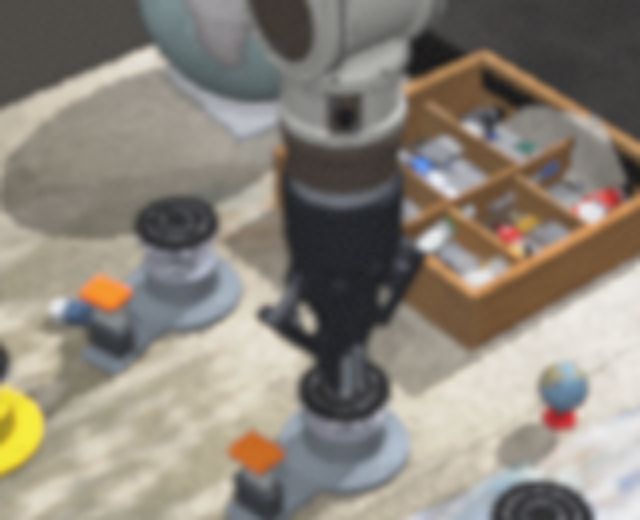

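The middle pad is pressed about 12 mm and reads 1.9 N, which is the soft spring. Next is the right rest.

Call:
{"fn": "send_rows", "kwargs": {
  "deltas": [
    {"grip": 0, "translation": [0, 0, -0.03], "twist": [0, 0, 0]},
    {"grip": 0, "translation": [0, 0, -0.055], "twist": [0, 0, 0]},
    {"grip": 0, "translation": [-0.05, 0, -0.06], "twist": [0, 0, 0]},
    {"grip": 0, "translation": [-0.1, 0.005, -0.06], "twist": [0, 0, 0]},
    {"grip": 0, "translation": [-0.15, 0.01, -0.05], "twist": [0, 0, 0]}
  ]
}}

```text
clock: 6.1
eef_pos: [0.5781, -0.1567, 0.1114]
tool_rot: [0.705, 0.709, 0.002, 0.003]
ft_force: [0.2, -0.0, -0.0]
grip_width: -0.0001
```

```bash
python3 d.py .576 -.183 .1 0
```

```text
clock 6.1 pos [ 0.5781 -0.1567  0.1114] F [ 0.2  -0.01 -0.02] joints [-2.650e-01  5.020e-01  7.000e-02  1.132e+00  1.000e-03  1.299e+00] w -7.282754495428299e-05
shift [-0.0262 -0.0024  0.0114] twist [0.38 0.07 0.37]
```

Call:
{"fn": "send_rows", "kwargs": {
  "deltas": [
    {"grip": 0, "translation": [-0.026, -0.002, 0.005], "twist": [0, 0, 0]},
    {"grip": 0, "translation": [-0.026, -0.002, 0.011], "twist": [0, 0, 0]},
    {"grip": 0, "translation": [-0.026, -0.002, 0.011], "twist": [0, 0, 0]}
  ]
}}

```text
clock: 6.48
eef_pos: [0.576, -0.1823, 0.0996]
tool_rot: [0.705, 0.709, 0.002, 0.002]
ft_force: [-0.3, 1.0, 0.3]
grip_width: 0.0001
```

```bash
python3 f.py wrist w3 150 120 320 260; python3 d.py .576 -.183 .059 0
```

```text
clock 6.725 pos [ 0.5766 -0.1817  0.1005] F [ 0.3   0.38 -0.02] Fz [-0.15  0.51 -0.37  0.06 -0.17]
clock 6.725 pos [ 0.5768 -0.1818  0.1008] F [ 0.17  1.42 -0.17] joints [-3.060e-01  5.210e-01  7.200e-02  1.114e+00  1.000e-03  1.257e+00] w -6.469857791299302e-05
shift [-0.0012 -0.0011  0.0418] twist [0.42 0.08 0.46]
```

View pics/w3.png

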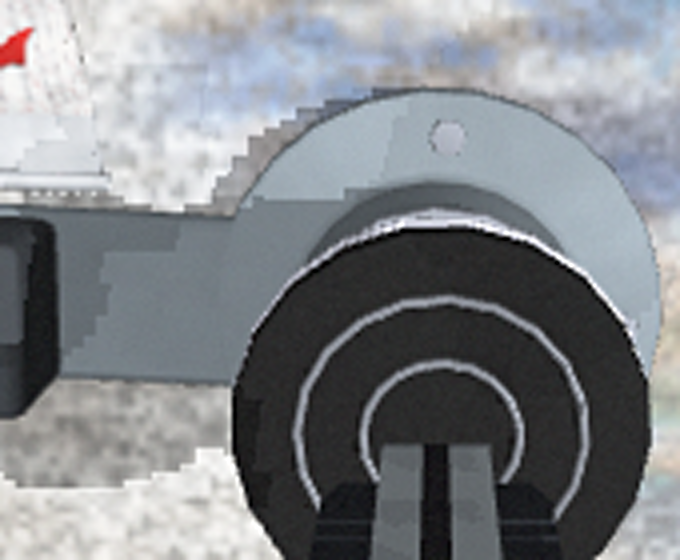

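The fingers are centred over the right pad to within about 1 mm, so I'll press it.

Call:
{"fn": "send_rows", "kwargs": {
  "deltas": [
    {"grip": 0, "translation": [0, 0, 0.02], "twist": [0, 0, 0]},
    {"grip": 0, "translation": [0, 0, 0.03], "twist": [0, 0, 0]},
    {"grip": 0, "translation": [0, 0, 0.041], "twist": [0, 0, 0]},
    {"grip": 0, "translation": [0, 0, 0.041], "twist": [0, 0, 0]},
    {"grip": 0, "translation": [0, 0, 0.041], "twist": [0, 0, 0]}
  ]
}}

```text
clock: 7.35
eef_pos: [0.5768, -0.181, 0.0613]
tool_rot: [0.704, 0.71, 0.003, 0.003]
ft_force: [-4.4, 3.4, 10.5]
grip_width: -0.0001
```

```bash
python3 f.py scene p3 220 130 380 260
```

```text
clock 7.6 pos [ 0.5768 -0.181   0.0615] F [-3.98  2.32  9.78] Fz [ 9.85  9.81  9.61  9.54 10.11]
```

View pics/p3.png

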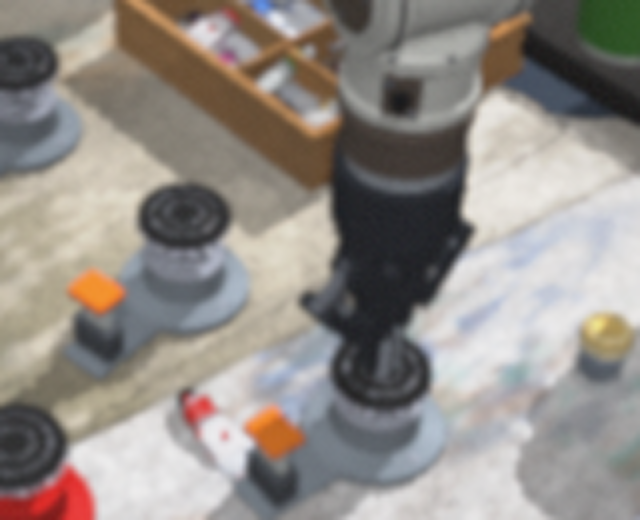

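The right pad is pressed about 10.5 mm and reads 9.8 N, the stiff spring. The middle rest is therefore the softest, so I'll go to its tag.

Call:
{"fn": "send_rows", "kwargs": {
  "deltas": [
    {"grip": 0, "translation": [0, 0, -0.03], "twist": [0, 0, 0]},
    {"grip": 0, "translation": [0, 0, -0.055], "twist": [0, 0, 0]},
    {"grip": 0, "translation": [0.05, -0.03, -0.06], "twist": [0, 0, 0]},
    {"grip": 0, "translation": [0.1, -0.06, -0.06], "twist": [0, 0, 0]},
    {"grip": 0, "translation": [0.14, -0.09, -0.06], "twist": [0, 0, 0]}
  ]
}}

```text
clock: 8.22
eef_pos: [0.4844, -0.0402, 0.1209]
tool_rot: [0.704, 0.71, 0.003, 0.003]
ft_force: [-0.1, 0.4, 0.9]
grip_width: -0.0
```

```bash
python3 d.py .481 -.019 .095 0
```

```text
clock 8.225 pos [ 0.4844 -0.0402  0.1209] F [-0.08  0.36  0.87] joints [-8.300e-02  2.860e-01 -2.360e-01  1.040e+00  1.000e-03  1.479e+00] w -1.388485727149434e-05
shift [ 0.0212 -0.0034  0.0259] twist [0.5  0.01 0.52]
```

Call:
{"fn": "send_rows", "kwargs": {
  "deltas": [
    {"grip": 0, "translation": [0.021, -0.003, 0.01], "twist": [0.5, 0, 0.5]},
    {"grip": 0, "translation": [0.021, -0.003, 0.025], "twist": [0.5, 0, 0.5]},
    {"grip": 0, "translation": [0.021, -0.003, 0.025], "twist": [0.5, 0, 0.5]}
  ]
}}

```text
clock: 8.6
eef_pos: [0.4806, -0.0188, 0.0952]
tool_rot: [0.707, 0.708, -0.001, -0.001]
ft_force: [0.0, 1.0, 0.6]
grip_width: -0.0004
```

```bash
python3 f.py wrist w4 160 120 330 260; python3 d.py .481 -.019 .044 0
python3 - <<'E'
from h import *
from workcell import camera
c=camera('wrist')
for ce,s in blobs(c,'tag',200): print(ce,s,onplane(c,ce,.064))
E
```

```text
clock 8.85 pos [ 0.4818 -0.0194  0.0963] F [-0.07 -0.04 -0.14] Fz [-0.03 -0.32 -0.36  0.22 -0.2 ]
clock 8.85 pos [ 0.4821 -0.0196  0.0965] F [-0.72  0.42 -0.2 ] joints [-0.04   0.311 -0.272  0.986 -0.     1.531] w -3.4074866785320764e-05
shift [ 0.0006 -0.0011  0.0525] twist [ 0.07  0.01 -0.01]
[257.16872964 215.11661238] [ 234  194   47   47 1535] [ 0.48175915 -0.01405755  0.064     ]
```

View pics/w4.png

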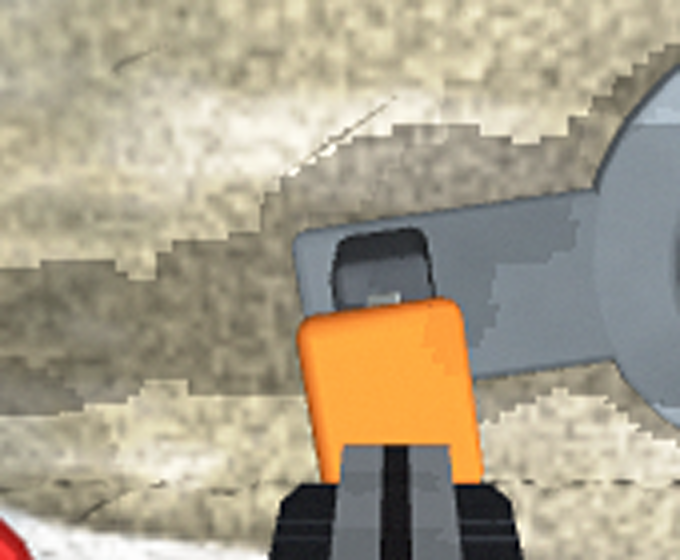

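The tag is centred under the fingers. The visible orange centroid sits higher only because the fingers hide the tag's near part. I'll push it down.

Call:
{"fn": "send_rows", "kwargs": {
  "deltas": [
    {"grip": 0, "translation": [0, -0.001, 0.025], "twist": [0, 0, 0]},
    {"grip": 0, "translation": [0, -0.001, 0.033], "twist": [0, 0, 0]},
    {"grip": 0, "translation": [0, -0.001, 0.043], "twist": [0, 0, 0]},
    {"grip": 0, "translation": [0, -0.001, 0.053], "twist": [0, 0, 0]},
    {"grip": 0, "translation": [0, -0.001, 0.053], "twist": [0, 0, 0]}
  ]
}}

```text
clock: 9.52
eef_pos: [0.481, -0.0198, 0.044]
tool_rot: [0.707, 0.707, 0.0, 0.001]
ft_force: [-2.9, -0.3, 7.4]
grip_width: 0.0003
```

```bash
python3 f.py scene p4 180 130 340 260; python3 d.py .481 -.019 .0435 0
```

```text
clock 9.775 pos [ 0.481  -0.0198  0.044 ] F [-3.89 -0.17  7.54] Fz [8.4  7.46 7.1  7.95 6.79]
clock 9.775 pos [ 0.481  -0.0198  0.044 ] F [-4.14 -0.06  6.79] joints [-4.10e-02  3.74e-01 -3.42e-01  8.53e-01 -1.00e-03  1.53e+00] w -0.00015498890205241703
shift [0.0008 0.     0.0005] twist [ 0.07  0.03 -0.02]
```

View pics/p4.png

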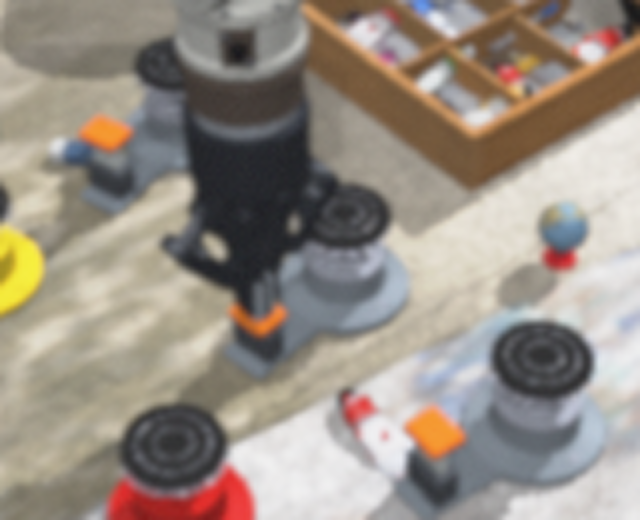

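The TCP is at 0.044 m with 7.5 N, more than the 3 N of friction, so the tag is at its stop. I'll lift straight up.

Call:
{"fn": "send_rows", "kwargs": {
  "deltas": [
    {"grip": 0, "translation": [0, 0, -0.02], "twist": [0, 0, 0]},
    {"grip": 0, "translation": [0, 0, -0.06], "twist": [0, 0, 0]},
    {"grip": 0, "translation": [0, -0.04, -0.11], "twist": [0, 0, 0]},
    {"grip": 0, "translation": [0, -0.1, -0.15], "twist": [0, 0, 0]},
    {"grip": 0, "translation": [0, -0.14, -0.17], "twist": [0, 0, 0]}
  ]
}}

```text
clock: 10.4
eef_pos: [0.3406, -0.0196, 0.2153]
tool_rot: [0.707, 0.707, 0.001, 0.002]
ft_force: [0.2, -0.4, 1.2]
grip_width: 0.0001
```

```bash
python3 f.py scene p5 180 130 340 260
python3 - <<'E'
from h import *
from workcell import camera,bot
import pickle
c=camera('top'); 
cv2.imwrite('pics/top5.png',cv2.resize(c['color'][100:290,110:350],None,fx=3,fy=3))
for n in ('top','scene'):
    c=camera(n);c0=pickle.load(open(n+'0.pkl','rb'))
    for k in ('tag','pad'):
        a=blobs(c0,k);b=blobs(c,k)
        for ce,s in a:
            p=onplane(c,ce,.07)
            if .4<p[0]<.65 and abs(p[1])<.3 and s[4]<700:
                q=min(b,key=lambda t:np.hypot(*(t[0]-ce)))
                print(n,k,ce.round(1),'->',q[0].round(1),s[4],q[1][4])
print(proj(c,(.481,-.0198,.064)),proj(c,(.481,-.0198,.044)))
o=bot.get_obs();print(o['clock'],o['eef_pos'],o['ft_force'])
E
```

```text
clock 10.65 pos [ 0.3397 -0.0196  0.2156] F [-1.    0.05  0.07] Fz [ 0.29  0.23  0.44  0.04 -0.64]
top tag [205.9 210.4] -> [205.8 210.4] 68 67
top tag [314.4 209. ] -> [314.4 209. ] 67 67
top tag [265.5 213.2] -> [265.5 213.4] 67 67
top pad [315.2 183.1] -> [315.1 183.2] 238 246
top pad [198.6 186.2] -> [198.8 186.6] 225 256
top pad [261.3 187.9] -> [261.3 187.8] 234 235
scene tag [206.1 163.2] -> [206.4 163.1] 51 47
scene tag [243.8 202.8] -> [244.  208.4] 71 80
scene tag [288.3 238.1] -> [288.4 238.1] 82 81
scene pad [223.3 145.6] -> [223.2 145.6] 170 189
scene pad [207.2 174.7] -> [206.9 174.5] 46 57
scene pad [266. 184.] -> [266.2 184. ] 210 200
scene pad [244.1 215.1] -> [244.8 215.7] 57 46
scene pad [314.6 220.3] -> [314.6 220.3] 252 244
scene pad [287.6 250.7] -> [287.7 250.8] 54 53
[243.04849613 201.83241113] [243.35427501 207.18763055]
10.8 [ 0.34140143 -0.01958559  0.21304286] [-0.19735569 -0.55856841 -0.34734834]
```

View pics/p5.png

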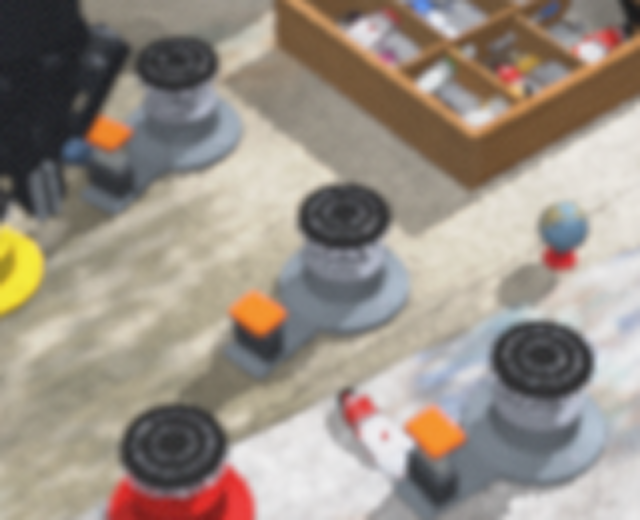

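View pics/top5.png

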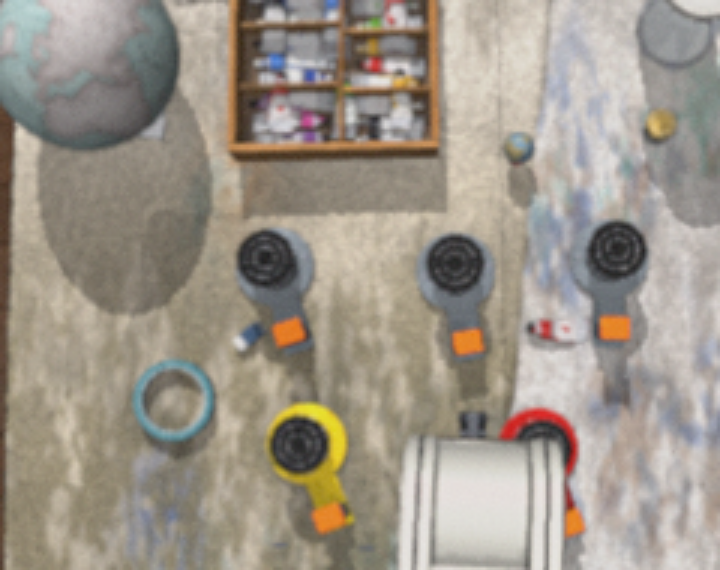

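The middle tag moved 5.6 px down in the scene view. A 20 mm push predicts 5.4 px, so it is fully down. The other two tags and all three pads sit where they started, the loose things in view look unmoved, and the arm is clear. I'll hand the job in.

```bash
python3 -c "
from workcell import bot
print(bot.job_done())"
```

```text
the job is handed in; nothing more can be done
None
```

I pressed the three pads from left to right, found that the middle rest is the softest, and pushed its orange tag fully down. I handed the job in at about 10.8 s; no verdict is reported.

| Rest | Depth pressed | Force felt | Spring |
|---|---|---|---|
| Left | about 12 mm | 5.8 N | middle |
| Middle | about 12 mm | 1.9 N | softest |
| Right | about 10.5 mm | 9.8 N | stiffest |

**Tag of the middle rest:** the fingertips stopped at 44 mm above the table with 7.5 N. In the scene picture the tag moved 5.6 px, where a 20 mm push should give 5.4 px.

**Everything else:** in both views the other two tags and all three pads are within about 0.4 px of where they started. The loose things in view look unmoved, but I checked those only by eye. The arm ended clear of everything, at 0.21 m height.

**Disagreement:** the top and scene cameras differed by 2–7 mm in y on the pads and tags. I relied mainly on the top view and checked each hover with the wrist camera. The fingers landed within a few millimetres of each centre.

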